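Hold a blade carrier home in the setting jig

TASK

Pick up the dark blade carrier with the orange rib and set it flat on the jig plate, its plain back end facing the red sprung stop but not yet pressing it; then slide it along the plate against the stop until you feel the stop bottom out. Finish holding it there with one firm diagonal push, down onto the plate and sideways into the blue fence, so that it is flush with both while the stop stays fully home: the program ends while you are still pushing, nothing is let go. Do not ram it, and leave the other things on the bench where they are.

Things in the scene. Friction and masses are not known exactly. Their poses are not given: they have to be found in the camera images.
- carrier: Blade carrier, about 0.3 to 0.6 kg: dark steel block 44 (x) x 90 (y) x 24 mm high, origin at the centre of its underside, z up. On top, in the middle, an orange upright grip rib 14 (x) x 50 (y) mm that reaches from 24 to 58 mm above the underside. A steel blade 30 mm wide and 4 mm thick sticks 25 mm out of its -y end, 12 mm up; its +y end is the plain back. It starts flat on the bench.
- carrier_grip (a point): Point inside the orange rib on the carrier's centre line, 47 mm above its underside: a good height to grip the rib across its 14 mm thickness (the carrier's x).
- carrier_back (a point): Middle of the carrier's plain back end: 45 mm along its +y from the origin, 12 mm up.
- jig: Setting jig fixed to the bench, origin at the centre of its underside. Aluminium plate 130 (x) x 280 (y) mm, its top 12 mm above the origin. A blue fence, 20 mm high above the plate, runs along y on the whole +x edge; its working face is the plane x = +45 mm, so a flush carrier has its origin at x = +23 mm, z = 12 mm, its +y along the jig's +y. Plate and fence are ground smooth and slippery (friction about 0.2). The stop unit stands near the +y end.
- plate: The jig's plate alone (same origin and axes as the jig); the carrier is pressed down on its top, 12 mm up.
- fence: The jig's blue fence alone (same origin and axes as the jig); the carrier is pressed sideways, in the jig's +x, on its face at x = +45 mm.
- stop_unit: Green housing of the stop, 50 (x) x 30 (y) x 22 mm high (27 mm with its black knob), fixed on the jig plate near its +y end, at a place along y that differs each time (75 to 125 mm from the jig's centre); same axes as the jig, origin at the centre of its underside.
- stop_face (a point): Centre of the working face of the red stop block (40 mm wide, 18 mm high), facing the jig's -y; about 10 mm above the plate, same axes as the jig. It moves with the stop.
- stop (a joint): Travel of the red stop block towards the jig's +y: 0 = sprung fully out (face 40 mm from the centre of the green housing), 0.012 m = bottomed on the housing. The spring pushes back with 3 N at first touch and 6 N at the bottom, where it turns solid; it springs out again when let go.
- spare_carrier: Bystander, loose: same shape as the blade carrier but bright aluminium with a grey rib. Origin at the centre of its underside.
- oil_bottle: Bystander, loose: amber bottle, 44 mm diameter, 110 mm tall, origin at its underside.
- paste_jar: Bystander, loose: jar with steel cap, 60 mm diameter, 55 mm tall, origin at its underside.
- whetstone: Bystander, loose: two-layer whetstone 60 x 180 x 26 mm lying flat, origin at the centre of its underside.
- screwdriver: Bystander, loose: screwdriver lying on the bench along its x.
- wrench: Bystander, loose: wrench lying on the bench along its x.
Not all that is in view belongs to the job. What is shaped like the carrier but purple or yellow is not meant.

How it is judged:
On the way, in this order (a step that is already met when the one before it is completed fails the run):
1. the carrier is flat on the jig plate, the stop not yet pressed (z of carrier in the frame of jig between 0.009 and 0.0145 m and x of carrier in the frame of jig between -0.05 and 0.03 m and y of carrier in the frame of jig between -0.14 and 0.08 m and angle between carrier's own z axis and vertical below 0.04 rad and value of joint stop below 0.003 m and y of carrier_back in the frame of stop_face below 0.003 m and contact force between carrier and plate above 0.5 N), for 0.2 s.
2. slid against the stop until it is bottomed, still flat on the plate (z of carrier in the frame of jig between 0.009 and 0.0145 m and x of carrier in the frame of jig between -0.05 and 0.03 m and y of carrier in the frame of jig between -0.14 and 0.08 m and angle between carrier's own z axis and vertical below 0.04 rad and value of joint stop above 0.0105 m and y of carrier_back in the frame of stop_face between -0.003 and 0.003 m), for 0.2 s.
At the end, for the whole second after the job is handed in: Still held by the fingers (over 3 N): carrier flat on the plate (2 mm, 0.04 rad), pressing it with over 8 N (weight included) and the fence with over 3 N, flush with the fence within 2.5 mm and 0.03 rad, back end within 3 mm of the stop, stop pressed over 10.5 of its 12 mm (all of step 2 and x of carrier in the frame of jig above 0.0205 m and angle between the y axis of carrier and the y axis of jig, either way round below 0.03 rad and contact force between carrier and plate above 8 N and contact force between carrier and fence above 3 N and z of carrier in the frame of jig above 0.01 m and contact force between the fingers and carrier above 3 N); the arm keeps its last pose, push and grip.
It fails at once if the carrier is rammed: more than 90 N against the jig or 60 N against the stop (contact force between carrier and jig above 90 N or contact force between carrier and stop_unit above 60 N).
It fails at once if a bystander is moved more than 30 mm (distance of any of spare_carrier, oil_bottle, paste_jar, whetstone, screwdriver, wrench from where it was at the start of the episode above 0.03 m).
It also fails if it takes over 42 s, if anything falls off the work surface, if the arm or the gripper's body presses on something with over 40 N, if the wrist force passes 120 N, or if a joint passes its speed limit or range.

ROBOT

A 7-joint arm with a two-finger parallel gripper is mounted at the origin on the work surface. World frame = base frame: x ahead of the robot, y to its left, z up, the work surface at z = 0. Lengths are in m, angles in rad, forces in N, time in s.
With the tool pointing down it reaches from about 0.4 to 0.875 m from the base axis. Payload 19.3 kg.
Tool frame: the origin (TCP) lies at the very end of the fingers, on their centre line; the grasp point (between the pads) lies 19 mm behind it; z points along the fingers, x is the direction in which the jaws open and shut, and the axes are right-handed (so a half turn about z gives the same grasp; the last joint's range is limited). The gripper opens to 85 mm and grips with 20 to 120 N. Pads are 22 mm wide; open, the fingers measure 114 mm over their backs; the gripper's body (76 mm by 85 mm) begins 54 mm behind the grasp point. The pads swing forward as they close: fully open they stand 13 mm farther back than shut.
Start: joints at [1.272, 0.521, -0.036, 1.599, 0.021, 1.021, -0.113], TCP at [0.142, -0.609, 0.231] pointing down, gripper open.
Joint ranges: [-2.91, 2.91], [-0.3, 2.13], [-1.5, 1.42], [0.17, 2.43], [-1.26, 4.41], [0.16, 1.93], [-2.52, 2.52]. Speed limits (rad/s): [1.89, 1.89, 2.39, 2.39, 3.01, 3.01, 3.01].

INTERFACE

Orientations are given as [roll, pitch, yaw] about the fixed x, y, z axes, in that order (R = Rz(yaw) Ry(pitch) Rx(roll)).
In Python, from workcell import bot gives the robot as it stands.
- The arm moves only by the tool jog_arm, never from a script. Its argument "increments" is a list of rows, each an object of numbers: "wx", "wy", "wz": the turn, a rotation vector about the tool's x, y, z in degrees; "x", "y", "z": the shift along the tool's x, y, z in cm; "claw": the opening in per cent of the stroke, from 0 (shut) to 100 (fully open). A call has 1 to 10 rows; each row is the pose to reach, as a shift and turn from the pose measured when the call began, along the tool's axes at that moment; what a row does not reach only later rows make up. A row lasts 1/8 s, in which the tool goes at most 62.5 mm and 10.7 degrees, less where a joint would pass 70% of its speed; a pose out of reach is approached as far as the arm can. A call with a gripper value outside its range is refused whole. The fingers move at their own pace and stop on an object; "squeeze" is the grip in N (left out, the last holds). Time passes only in rows, so rows that repeat a pose let the fingers close. It gives the time, the measured TCP pose, the force and the opening at its end, in the units of the state.
- bot.observe(): the state, without advancing time (a new reading comes with each control period).
- bot.grab_frame(name): name is "side" or "top" or "wrist"; returns a dict with "pixels" (384x512x3 uint8, red, green, blue), "fov_y" (degrees; the focal length in pixels is half the picture's height over the tangent of half this angle, whatever the lens; pixels are square), "cx", "cy" (the principal point, pixels), "origin" and "orientation" of the camera in the world. Camera axes: x right, y down, z forward; pixel columns grow to the right and rows downward; lengths in m; the calibration is good to about 2 mm. The wrist camera is an equidistant fisheye: a pixel r from the principal point sees the ray r / f radians off the axis. A picture is of the moment at which its call begins. There is no depth.
- bot.job_done(): hands the job in, once; it reports no verdict.
The state is a dict: "clock": time; "qpos": joint angles; "qd": joint speeds; "joint_efforts": joint torques, N m; "position": TCP position; "tool_rot": TCP orientation; "force": force on the tool from outside, world axes, zero at the start; "moment": the same for the moment, N m; "grip_width": finger opening in m.
Only numpy, scipy, OpenCV 4.12 (cv2) and the standard library are available. Lean on these libraries where they do the work, as an engineer would, in place of code of your own. Each camera call takes 0.05 s, during which the arm holds its last target.

## Working session

There is one attempt and no reset: what is moved stays moved. The work goes in short steps, Python scripts to look and compute and a tool call to move; the robot and the scene stay as the last step left them, time stands still between calls to the robot, and variables do not carry over. Pictures are saved under pics/ and viewed, and the job is handed in when it is done.

Besides the shell and the picture viewer there is one more tool, called as name([rows], argument=value, ...), one row to a line, values as JSON. jog_arm: Moves the arm, as the interface text tells. Its arguments: {"type":"object","properties":{"increments":{"type":"array","items":{"type":"object","properties":{"wx":{"type":"number"},"wy":{"type":"number"},"wz":{"type":"number"},"x":{"type":"number"},"y":{"type":"number"},"z":{"type":"number"},"claw":{"type":"number"}}}},"squeeze":{"type":"number"}},"required":["increments"]}

```bash
ls; mkdir -p pics
cat > h.py <<'E'
import numpy as np, cv2
from scipy.spatial.transform import Rotation as R
from workcell import bot
def rot(o):
    o=np.array(o,float)
    return o if o.shape==(3,3) else R.from_euler('xyz',o).as_matrix()
def save(name,fn):
    f=bot.grab_frame(name); cv2.imwrite('pics/'+fn+'.png',f['pixels'][:,:,::-1])
    import pickle; pickle.dump(f,open('pics/'+fn+'.pkl','wb')); return f
def load(fn):
    import pickle; return pickle.load(open('pics/'+fn+'.pkl','rb'))
def ray(f,u,v,fish=False):
    h=f['pixels'].shape[0]; fl=h/2/np.tan(np.radians(f['fov_y']/2))
    x,y=u-f['cx'],v-f['cy']
    if fish:
        r=np.hypot(x,y); t=r/fl; d=np.array([np.sin(t)*x/max(r,1e-9),np.sin(t)*y/max(r,1e-9),np.cos(t)])
    else: d=np.array([x/fl,y/fl,1.])
    d=rot(f['orientation'])@d
    return np.array(f['origin']),d/np.linalg.norm(d)
def onz(f,u,v,z,fish=False):
    o,d=ray(f,u,v,fish); return o+d*(z-o[2])/d[2]
def tri(rs):
    A=sum(np.eye(3)-np.outer(d,d) for o,d in rs); b=sum((np.eye(3)-np.outer(d,d))@o for o,d in rs)
    p=np.linalg.solve(A,b); return p,[np.linalg.norm((np.eye(3)-np.outer(d,d))@(p-o)) for o,d in rs]
E
python3 - <<'E'
from h import *
print(bot.observe())
for n in ['side','top','wrist']:
    f=save(n,n+'0'); print(n,{k:v for k,v in f.items() if k!='pixels'})
E
```

```text
pics
{'clock': 0.0, 'qpos': array([ 1.27178308,  0.52203303, -0.03631212,  1.59999546,  0.02120074,
        1.02110084, -0.11280964]), 'qd': array([ 4.98131195e-04, -1.11492669e-04, -1.02345287e-03,  5.12070875e-05,
       -5.31382386e-05, -9.41694446e-04, -2.34056712e-03]), 'joint_efforts': array([-3.71214082e-05, -9.27113700e+01,  1.98014170e+00, -3.69924688e+01,
        1.79241219e-02,  8.34307313e-03, -2.17014025e-05]), 'position': array([ 0.14164271, -0.6083938 ,  0.23071855]), 'tool_rot': array([ 3.14150225e+00,  1.14814518e-03, -1.34201584e+00]), 'force': array([0.70999223, 0.6932101 , 0.0571313 ]), 'moment': array([-0.04954968, -0.01680526, -0.00131116]), 'grip_width': 0.08555426445764099}
side {'fov_y': 57.871620494703485, 'cx': 253.8732048780243, 'cy': 194.6426613758118, 'origin': array([0.48619641, 0.91572902, 0.83944706]), 'orientation': array([-2.28881373,  0.01857093, -3.11352303])}
top {'fov_y': 54.29663468918003, 'cx': 251.20405156621146, 'cy': 192.34483267736505, 'origin': array([0.33744758, 0.01925567, 1.30929717]), 'orientation': array([-2.99893747, -0.00353478, -1.57743128])}
wrist {'fov_y': 65.70646984690485, 'cx': 253.61218855100037, 'cy': 186.97278894003605, 'origin': array([ 0.2136319 , -0.59187787,  0.37266408]), 'orientation': array([ 2.84892246e+00,  5.66355462e-04, -1.34161113e+00])}
```

View pics/side0.png

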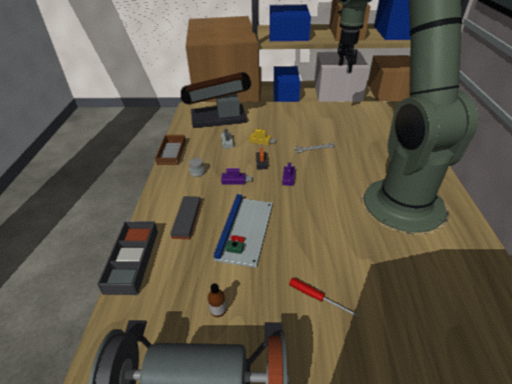

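View pics/top0.png

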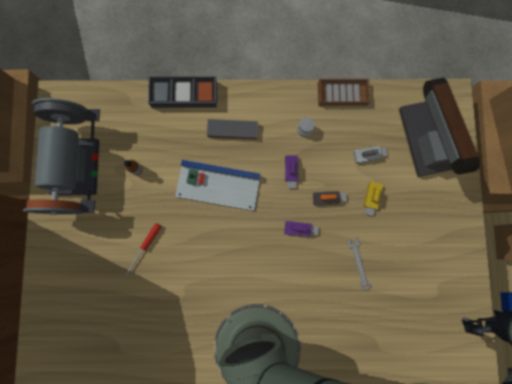

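View pics/wrist0.png

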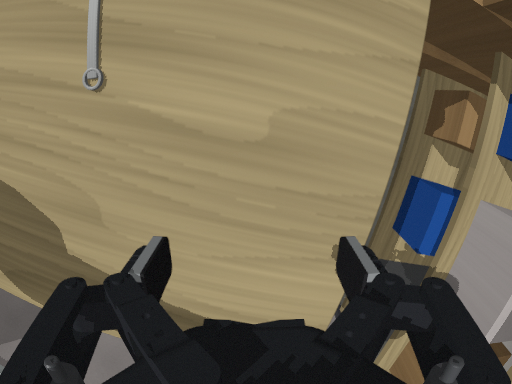

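Candidates, by top-view pixel: dark block with orange rib (328,198), the wanted one. Purple blocks are at (291,170) and (300,229), yellow at (374,197), and aluminium/grey (the spare) at (371,155). I'll check the choice in close crops.

Run:
```python
from h import *
t=load('top0')['pixels'][:,:,::-1]; s=load('side0')['pixels'][:,:,::-1]
a=cv2.resize(t[145:250,270:400],None,fx=5,fy=5,interpolation=cv2.INTER_CUBIC)
b=cv2.resize(t[150:220,165:270],None,fx=7,fy=7,interpolation=cv2.INTER_CUBIC)
c=cv2.resize(s[120:275,200:310],None,fx=5,fy=3.8,interpolation=cv2.INTER_CUBIC)
for n,i in zip(['ca','cb','cc'],[a,b,c]): cv2.imwrite(f'pics/{n}.png',i); print(i.shape)
```

```text
(525, 650, 3)
(490, 735, 3)
(589, 550, 3)
```

View pics/ca.png

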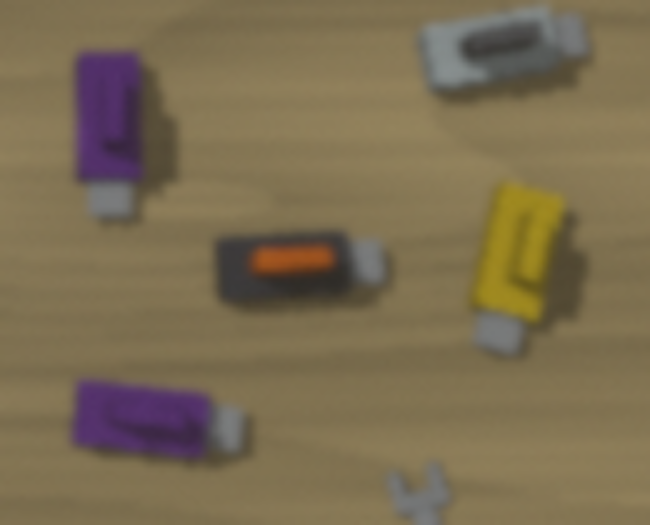

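View pics/cb.png

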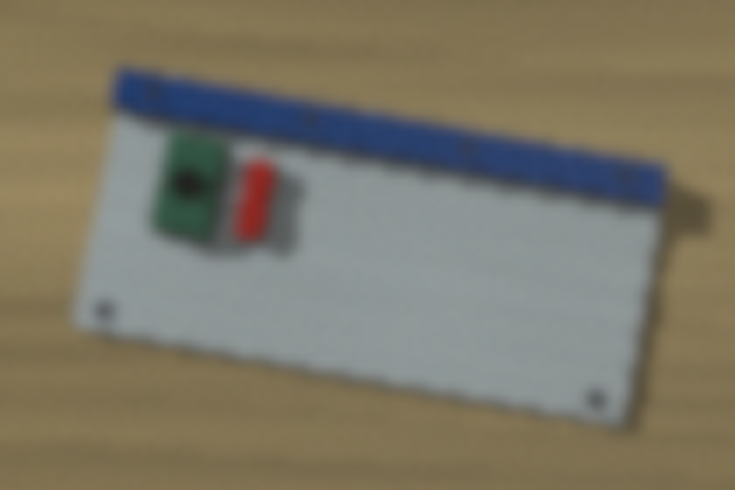

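View pics/cc.png

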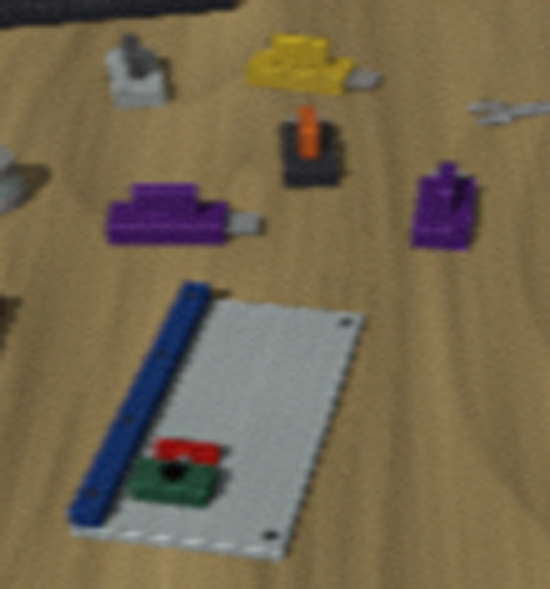

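The crops confirm it: dark block with orange rib, blade toward image right (world −y). The jig's stop is toward image left (world +y) and its fence toward image up (+x). Now coarse positions from the two fixed views.

Run:
```python
from h import *
def mask(f,lo,hi):
    hsv=cv2.cvtColor(f['pixels'],cv2.COLOR_RGB2HSV); return cv2.inRange(hsv,lo,hi)
t=load('top0');s=load('side0')
def cen(f,lo,hi,box):
    m=mask(f,lo,hi); z=np.zeros_like(m); x0,y0,x1,y1=box; z[y0:y1,x0:x1]=m[y0:y1,x0:x1]
    M=cv2.moments(z,True); c=np.array([M['m10']/M['m00'],M['m01']/M['m00']]); 
    r=cv2.minAreaRect(cv2.findNonZero(z)); return c,M['m00'],r
org=((5,150,120),(18,255,255))
a=cen(t,*org,(300,180,360,215));b=cen(s,*org,(245,140,280,175));print(a,b)
print(tri([ray(t,*a[0]),ray(s,*b[0])]), onz(t,*a[0],.055))
red=((0,150,90),(6,255,255))
a=cen(t,*red,(180,160,230,200));b=cen(s,*red,(210,220,270,260));print(a,b)
print(tri([ray(t,*a[0]),ray(s,*b[0])]))
bl=((105,120,60),(125,255,255))
a=cen(t,*bl,(165,140,275,200));b=cen(s,*bl,(200,180,260,270));print(a,b)
print(tri([ray(t,*a[0]),ray(s,*b[0])]))
for p in cv2.boxPoints(a[2]): print(p,onz(t,*p,.032))
# plate corners in crop cb (7x, offset 165,150)
for u,v in [(80,327),(622,427),(640,205)]:
    print(onz(t,165+u/7,150+v/7,.012))
```

```text
(array([327.59615385, 196.32692308]), 52.0, ((328.0, 196.5), (3.0, 14.0), 90.0)) (array([261.07692308, 153.84615385]), 39.0, ((261.5, 154.0), (3.0, 12.0), 0.0))
(array([ 0.50440176, -0.24752121,  0.0412865 ]), [np.float64(0.00021320004265879867), np.float64(0.00021320004265884608)]) [ 0.50238427 -0.24461141  0.055     ]
(array([201.11111111, 178.2962963 ]), 27.0, ((201.11767578125, 178.5294189453125), (2.9104275703430176, 9.216353416442871), 14.03624439239502)) (array([237.15254237, 238.33898305]), 59.0, ((237.10000610351562, 238.2999725341797), (12.445079803466797, 4.808326244354248), 8.130102157592773))
(array([0.57370358, 0.18810262, 0.02098531]), [np.float64(0.0005892907487287747), np.float64(0.0005892907487285371)])
(array([218.5    , 169.09375]), 320.0, ((220.0072479248047, 169.46051025390625), (77.4593505859375, 4.556432723999023), 10.407711029052734)) (array([227.10364146, 227.08123249]), 357.0, ((227.13658142089844, 225.86953735351562), (6.395297050476074, 66.80068969726562), 19.746837615966797))
(array([0.61002664, 0.12857067, 0.00857397]), [np.float64(0.0018876723586283097), np.float64(0.0018876723586282917)])
[181.50323 164.70468] [0.61956151 0.25550479 0.032     ]
[182.32635 160.2232 ] [0.63550371 0.25295261 0.032     ]
[258.51126 174.21634] [ 0.58428314 -0.0122597   0.032     ]
[257.68814 178.69781] [ 0.56850426 -0.00925897  0.032     ]
[0.5099315 0.2746514 0.012    ]
[0.45818786 0.00464744 0.012     ]
[ 0.57004825 -0.00525474  0.012     ]
```

jog_arm([
  {"x": -3,"y": -4.8,"z": 0.3,"wz": -8.5,"claw": 100},
  {"x": -6,"y": -9.6,"z": 0.6,"wz": -17},
  {"x": -9.1,"y": -14.5,"z": 1,"wz": -25.7},
  {"x": -12.1,"y": -19.3,"z": 1.3,"wz": -34},
  {"x": -15.1,"y": -24.1,"z": 1.7,"wz": -43},
  {"x": -18.1,"y": -29,"z": 2,"wz": -51},
  {"x": -21.2,"y": -33.8,"z": 2.3,"wz": -60},
  {"x": -24.2,"y": -38.6,"z": 2.7,"wz": -68},
  {"x": -27.2,"y": -43.4,"z": 3,"wz": -77},
  {"x": -27.2,"y": -43.4,"z": 3,"wz": -77},
])

```text
schema error: expected keys wx, wy, wz, x, y, z, claw
```

jog_arm([
  {"x": -3,"y": -4.8,"z": 0.3,"wx": 0,"wy": 0,"wz": -8.5,"claw": 100},
  {"x": -6,"y": -9.6,"z": 0.6,"wx": 0,"wy": 0,"wz": -17,"claw": 100},
  {"x": -9.1,"y": -14.5,"z": 1,"wx": 0,"wy": 0,"wz": -25.7,"claw": 100},
  {"x": -12.1,"y": -19.3,"z": 1.3,"wx": 0,"wy": 0,"wz": -34,"claw": 100},
  {"x": -15.1,"y": -24.1,"z": 1.7,"wx": 0,"wy": 0,"wz": -43,"claw": 100},
  {"x": -18.1,"y": -29,"z": 2,"wx": 0,"wy": 0,"wz": -51,"claw": 100},
  {"x": -21.2,"y": -33.8,"z": 2.3,"wx": 0,"wy": 0,"wz": -60,"claw": 100},
  {"x": -24.2,"y": -38.6,"z": 2.7,"wx": 0,"wy": 0,"wz": -68,"claw": 100},
  {"x": -27.2,"y": -43.4,"z": 3,"wx": 0,"wy": 0,"wz": -77,"claw": 100},
  {"x": -27.2,"y": -43.4,"z": 3,"wx": 0,"wy": 0,"wz": -77,"claw": 100},
])

```text
clock: 1.4
position: [0.5052, -0.2411, 0.2007]
tool_rot: [-3.139, -0.001, 0.01]
force: [-1.3, -0.4, 0.6]
grip_width: 0.0856
```

Run:
```python
from h import *
f=save('wrist','w1'); o=bot.observe(); print(o['clock'],o['position'],o['tool_rot'],o['force'],f['origin'],f['orientation'])
```

```text
1.45 [ 0.50353799 -0.24342887  0.200654  ] [-3.13984793e+00  5.20761151e-04  5.14673439e-03] [ 0.14262982 -0.90110835 -1.30484304] [ 0.50436228 -0.16773494  0.34278513] [ 2.85035646e+00 -2.05039079e-03  1.05362771e-02]
```

View pics/w1.png

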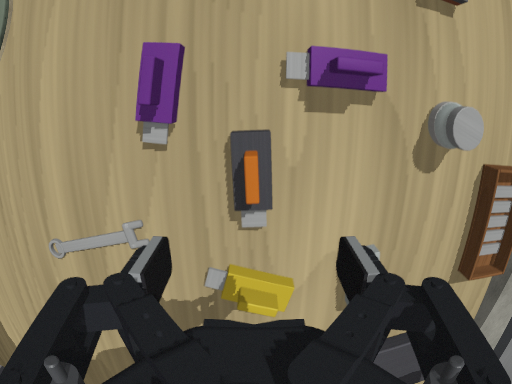

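Run:
```python
from h import *
f=load('w1'); im=f['pixels'][:,:,::-1]
c=cv2.resize(im[115:240,215:290],None,fx=5,fy=4.8,interpolation=cv2.INTER_NEAREST); cv2.imwrite('pics/w1c.png',c)
hsv=cv2.cvtColor(f['pixels'],cv2.COLOR_RGB2HSV)
m=cv2.inRange(hsv,(5,150,60),(20,255,255)); m[:, :220]=0;m[:,290:]=0;m[:125]=0;m[225:]=0
r=cv2.minAreaRect(cv2.findNonZero(m)); print(r)
for p in cv2.boxPoints(r): print(p,onz(f,*p,.058,True))
ys,xs=np.nonzero(m); print([ (y,xs[ys==y].min(),xs[ys==y].max(), [int(v) for v in hsv[y,xs[ys==y].min():xs[ys==y].max()+1,2]]) for y in range(148,206,6)])
```

```text
((251.0, 177.0), (52.0, 14.0), 90.0)
[244. 151.] [ 0.49614051 -0.21676606  0.058     ]
[258. 151.] [ 0.50971629 -0.21663756  0.058     ]
[258. 203.] [ 0.51048932 -0.27007046  0.058     ]
[244. 203.] [ 0.49624344 -0.27021484  0.058     ]Traceback (most recent call last):
  File "<stdin>", line 8, in <module>
    return umr_minimum(a, axis, None, out, keepdims, initial, where)
ValueError: zero-size array to reduction operation minimum which has no identity
```

View pics/w1c.png

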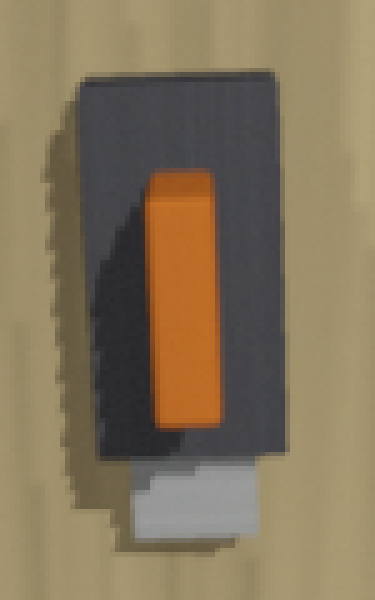

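Run:
```python
from h import *
f=load('w1')
def q(L,z):
    P=np.array([onz(f,215+u/5-.5,115+v/4.8-.5,z,True) for u,v in L]); print(P.round(4).tolist(),'c',P.mean(0).round(4))
    d1=(P[0]+P[1]-P[2]-P[3]); print('yaw',np.degrees(np.arctan2(-d1[0],d1[1])),'len',np.linalg.norm(d1)/2,'w',np.linalg.norm(P[1]-P[0]),np.linalg.norm(P[2]-P[3]))
    d=P[1]-P[0]+P[2]-P[3]; print('yawx',np.degrees(np.arctan2(d[1],d[0])))
    d=P[0]-P[3]; print('L',np.degrees(np.arctan2(-d[0],d[1])))
    d=P[1]-P[2]; print('R',np.degrees(np.arctan2(-d[0],d[1])))
q([(147,197),(215,197),(222,428),(155,428)],.058)
q([(82,83),(275,78),(288,452),(99,460)],.024)
```

```text
[[0.4961, -0.2213, 0.058], [0.5093, -0.2211, 0.058], [0.5114, -0.2708, 0.058], [0.4978, -0.2709, 0.058]] c [ 0.5036 -0.246   0.058 ]
yaw 2.2132283439863123 len 0.04969246589400207 w 0.013232462133937684 0.013645787613160657
yawx 0.5569275005972161
L 1.974914646619495
R 2.4515191272348273
[[0.481, -0.2017, 0.024], [0.5224, -0.2002, 0.024], [0.5275, -0.2891, 0.024], [0.4841, -0.2916, 0.024]] c [ 0.5038 -0.2456  0.024 ]
yaw 2.6408863464531596 len 0.08949203743522291 w 0.041443565209434687 0.0434874192021461
yawx 2.685427155226676
L 1.9900607041650908
R 3.2982088755508028
```

jog_arm([
  {"x": 0,"y": 0.1,"z": 3,"wx": 0,"wy": 0,"wz": -1,"claw": 100},
  {"x": 0,"y": 0.25,"z": 6,"wx": 0,"wy": 0,"wz": -2,"claw": 100},
  {"x": 0,"y": 0.25,"z": 8,"wx": 0,"wy": 0,"wz": -2,"claw": 100},
  {"x": 0,"y": 0.25,"z": 8,"wx": 0,"wy": 0,"wz": -2,"claw": 100},
  {"x": 0,"y": 0.25,"z": 8,"wx": 0,"wy": 0,"wz": -2,"claw": 100},
])

```text
clock: 2.08
position: [0.5035, -0.2464, 0.1215]
tool_rot: [-3.14, -0.0, 0.039]
force: [-1.3, -0.1, 0.4]
grip_width: 0.0853
```

Run:
```python
from h import *
f=save('wrist','w2'); o=bot.observe(); print(o['clock'],o['position'],o['tool_rot'],o['force'],f['origin'],f['orientation'])
```

```text
2.125 [ 0.50372688 -0.24633392  0.12164344] [-3.14057153e+00 -5.40940287e-04  3.92190587e-02] [-0.2656314  -0.48168151 -0.14350531] [ 0.50066816 -0.17283439  0.2634261 ] [ 2.84866118e+00 -1.54584054e-03  3.93745074e-02]
```

View pics/w2.png

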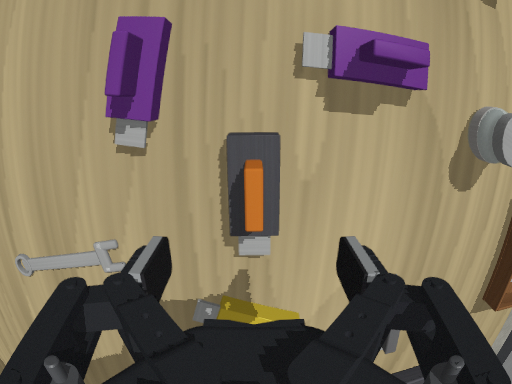

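Run:
```python
from h import *
f=load('w2');g=load('w1'); im=f['pixels'][:,:,::-1]
c=cv2.resize(im[120:260,215:295],None,fx=5,fy=4,interpolation=cv2.INTER_NEAREST); cv2.imwrite('pics/w2c.png',c)
```

```text
(no output)
```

View pics/w2c.png

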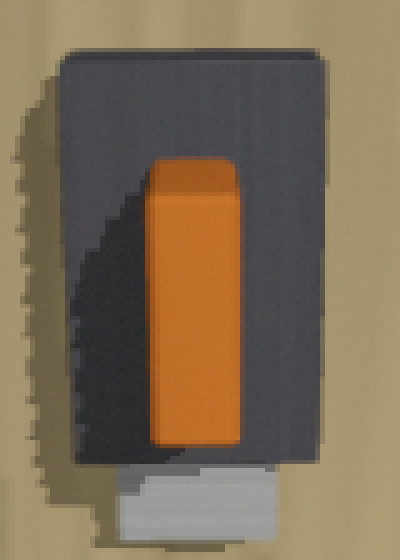

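Run:
```python
from h import *
f=load('w2');g=load('w1')
for name,A,B in [('rib',[(147,197),(215,197),(222,428),(155,428)],[(147,193),(239,193),(241,444),(151,444)]),('blk',[(82,83),(275,78),(288,452),(99,460)],[(62,60),(323,60),(319,462),(76,462)])]:
    P=[]
    for a,b in zip(A,B):
        p,e=tri([ray(g,215+a[0]/5-.5,115+a[1]/4.8-.5,True),ray(f,215+b[0]/5-.5,120+b[1]/4-.5,True)]); P.append(p); print(name,p.round(4),np.round(e,4))
    z=.058 if name=='rib' else .024
    P=np.array(P);print(P.mean(0).round(4))
    P=np.array([onz(f,215+b[0]/5-.5,120+b[1]/4-.5,z,True) for b in B]); d=P[0]+P[1]-P[2]-P[3]; e=P[1]-P[0]+P[2]-P[3]; print(P.mean(0).round(4),np.degrees([np.arctan2(-d[0],d[1]),np.arctan2(e[1],e[0])]),np.linalg.norm(d)/2)
```

```text
rib [ 0.4957 -0.2233  0.0473] [0. 0.]
rib [ 0.5097 -0.2245  0.0399] [0.0001 0.0001]
rib [ 0.5121 -0.2759  0.0435] [0.0004 0.0004]
rib [ 0.4977 -0.2753  0.0459] [0.0002 0.0002]
[ 0.5038 -0.2497  0.0442]
[ 0.5037 -0.2449  0.058 ] [2.76085207 2.22156892] 0.04883438159781062
blk [ 0.4815 -0.2005  0.0337] [0.0002 0.0002]
blk [ 0.5221 -0.1994  0.0303] [0.0002 0.0002]
blk [ 0.5276 -0.2891  0.0238] [0.0001 0.0001]
blk [ 0.4836 -0.295   0.0151] [0.0001 0.0001]
[ 0.5037 -0.246   0.0257]
[ 0.5038 -0.2453  0.024 ] [2.79957611 2.21747618] 0.08919166027852587
```

The carrier is at (0.504, −0.246) with yaw 2.4°. The sizes agree with the text's heights at both camera places. Going down and gripping.

jog_arm([
  {"x": 0,"y": 0,"z": 3,"wx": 0,"wy": 0,"wz": 0,"claw": 100},
  {"x": 0,"y": 0,"z": 6,"wx": 0,"wy": 0,"wz": 0,"claw": 80},
  {"x": 0,"y": 0,"z": 8.4,"wx": 0,"wy": 0,"wz": 0,"claw": 60},
  {"x": 0,"y": 0,"z": 9.2,"wx": 0,"wy": 0,"wz": 0,"claw": 50},
  {"x": 0,"y": 0,"z": 9.2,"wx": 0,"wy": 0,"wz": 0,"claw": 30},
  {"x": 0,"y": 0,"z": 9.2,"wx": 0,"wy": 0,"wz": 0,"claw": 10},
  {"x": 0,"y": 0,"z": 9.2,"wx": 0,"wy": 0,"wz": 0,"claw": 0},
  {"x": 0,"y": 0,"z": 9.2,"wx": 0,"wy": 0,"wz": 0,"claw": 0},
  {"x": 0,"y": 0,"z": 9.2,"wx": 0,"wy": 0,"wz": 0,"claw": 0},
  {"x": 0,"y": 0,"z": 9.2,"wx": 0,"wy": 0,"wz": 0,"claw": 0},
], squeeze=70)

```text
clock: 3.38
position: [0.5042, -0.2466, 0.0307]
tool_rot: [-3.141, -0.002, 0.039]
force: [-1.3, 0.3, 7.3]
grip_width: 0.013
```

Run:
```python
from h import *
f=save('wrist','w3'); o=bot.observe(); print(o['clock'],o['position'],o['tool_rot'],o['force'],o['moment'],o['grip_width'])
```

```text
3.425 [ 0.50418529 -0.24660987  0.03069892] [-3.14143264e+00 -1.68790684e-03  3.89461642e-02] [-2.8410816   0.1164586   8.03055916] [ 0.08065724  0.28558167 -0.02075609] 0.012715119552209123
```

View pics/w3.png

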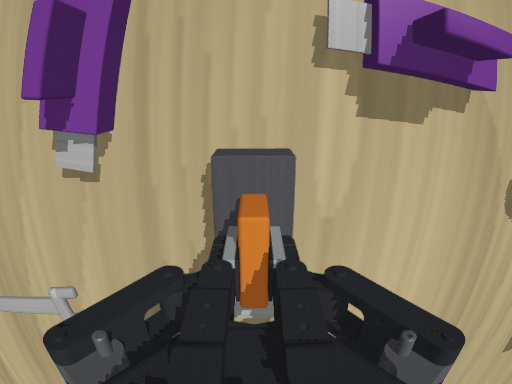

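jog_arm([
  {"x": 0,"y": 0,"z": -2,"wx": 0,"wy": 0,"wz": 0,"claw": 0},
  {"x": 0,"y": 0,"z": -5,"wx": 0,"wy": 0,"wz": 0,"claw": 0},
  {"x": 0,"y": 0,"z": -9,"wx": 0,"wy": 0,"wz": 0,"claw": 0},
  {"x": 0.5,"y": -3,"z": -12,"wx": 0,"wy": 0,"wz": 2,"claw": 0},
  {"x": 1.5,"y": -8,"z": -13,"wx": 0,"wy": 0,"wz": 4,"claw": 0},
  {"x": 2.5,"y": -13.5,"z": -13,"wx": 0,"wy": 0,"wz": 7,"claw": 0},
  {"x": 3.5,"y": -19,"z": -13,"wx": 0,"wy": 0,"wz": 10,"claw": 0},
  {"x": 4.6,"y": -24,"z": -13,"wx": 0,"wy": 0,"wz": 12.5,"claw": 0},
  {"x": 5.2,"y": -27.5,"z": -13,"wx": 0,"wy": 0,"wz": 12.5,"claw": 0},
  {"x": 5.2,"y": -27.5,"z": -13,"wx": 0,"wy": 0,"wz": 12.5,"claw": 0},
])

```text
clock: 4.68
position: [0.5452, 0.0334, 0.1612]
tool_rot: [-3.14, -0.002, -0.175]
force: [-0.7, -0.6, -4.9]
grip_width: 0.0129
```

jog_arm([
  {"x": 0,"y": 0,"z": 0,"wx": 0,"wy": 0,"wz": 0,"claw": 0},
])

```text
clock: 4.8
position: [0.545, 0.0327, 0.1613]
tool_rot: [-3.14, -0.002, -0.175]
force: [-0.3, -0.6, -5.7]
grip_width: 0.0127
```

Run:
```python
from h import *
f=save('wrist','w4'); o=bot.observe(); print(o['clock'],o['position'],o['tool_rot'],o['force'],o['moment'],o['grip_width'])
```

```text
4.85 [0.54507057 0.03295837 0.16139847] [-3.13991583e+00 -1.93941034e-03 -1.75023984e-01] [ 0.80417553  1.11924855 -5.73551571] [ 0.02408249 -0.02439204 -0.01591903] 0.012641462207054376
```

View pics/w4.png

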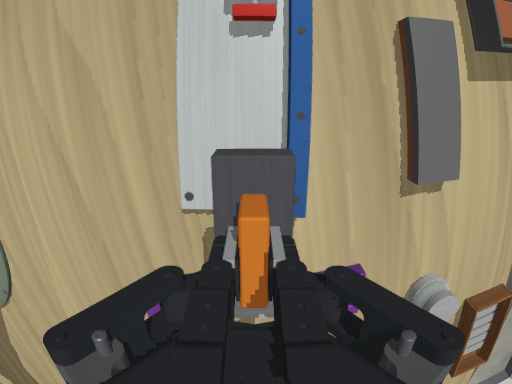

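Run:
```python
from h import *
f=load('w4'); im=f['pixels'][:,:,::-1]
c=cv2.resize(im[0:220,170:320],None,fx=4,fy=2.7,interpolation=cv2.INTER_NEAREST); cv2.imwrite('pics/w4c.png',c)
hsv=cv2.cvtColor(f['pixels'],cv2.COLOR_RGB2HSV)
m=cv2.inRange(hsv,(105,120,60),(125,255,255)); m[:,:270]=0;m[:,330:]=0;m[225:]=0
L=[];Rr=[]
for y in range(6,205,6):
    xs=np.nonzero(m[y])[0]
    if len(xs)<8: continue
    v=hsv[y,xs,2]; r=np.nonzero(m[y])[0].max()
    L.append(onz(f,xs.max()+.5,y,.032,True)[:2]); print(y,xs.min(),xs.max(),v.tolist())
L=np.array(L); p=np.polyfit(L[:,1],L[:,0],1); print(p,np.degrees(np.arctan(p[0])),(L[:,0]-np.polyval(p,L[:,1])).std())
```

```text
6 289 311 [64, 67, 116, 145, 150, 151, 150, 151, 151, 152, 152, 151, 152, 151, 151, 151, 150, 151, 151, 151, 150, 150, 147]
12 289 311 [70, 64, 117, 150, 150, 149, 150, 150, 151, 150, 151, 151, 151, 151, 151, 151, 150, 152, 151, 152, 152, 151, 149]
18 289 311 [70, 64, 117, 149, 149, 151, 150, 150, 150, 149, 148, 149, 150, 151, 150, 151, 150, 150, 150, 151, 149, 152, 153]
24 289 311 [66, 71, 114, 146, 150, 151, 152, 150, 150, 150, 151, 151, 150, 150, 150, 150, 150, 149, 150, 149, 149, 149, 149]
30 289 311 [73, 65, 115, 150, 147, 147, 147, 148, 128, 121, 150, 151, 149, 150, 152]
36 289 311 [65, 66, 112, 144, 148, 147, 148, 149, 149, 150, 151, 150, 150, 150, 151, 151, 150, 151, 150, 150, 150, 150, 151]
42 289 311 [65, 74, 119, 148, 149, 149, 149, 149, 150, 150, 150, 150, 150, 149, 149, 149, 148, 149, 149, 149, 149, 148, 152]
48 289 311 [68, 65, 121, 150, 149, 147, 148, 148, 148, 149, 149, 149, 149, 147, 148, 148, 147, 148, 148, 147, 148, 147, 148]
54 289 311 [67, 65, 120, 146, 148, 148, 148, 148, 147, 148, 148, 147, 147, 147, 148, 147, 148, 147, 149, 148, 147, 147, 149]
60 289 311 [66, 
[... 1886 characters left out ...]
, 144, 145, 145, 145, 146, 145]
156 295 308 [121, 145, 145, 145, 145, 145, 145, 146, 146, 147, 145, 145, 145, 145]
162 296 308 [144, 144, 145, 144, 144, 145, 144, 144, 144, 144, 145, 144, 137]
168 296 307 [144, 145, 145, 144, 143, 144, 144, 144, 144, 143, 143, 142]
174 295 307 [111, 143, 144, 143, 144, 142, 142, 142, 142, 141, 141, 140, 145]
180 295 306 [122, 143, 143, 144, 142, 141, 141, 142, 142, 140, 140, 142]
186 295 306 [142, 143, 143, 144, 143, 143, 142, 142, 144, 143, 144, 144]
192 295 306 [142, 140, 141, 141, 141, 140, 141, 140, 141, 141, 142, 137]
204 294 305 [122, 140, 140, 140, 139, 139, 139, 139, 140, 140, 140, 146]
[0.18704613 0.59163256] 10.594531297952495 0.0002422420495286318
```

View pics/w4c.png

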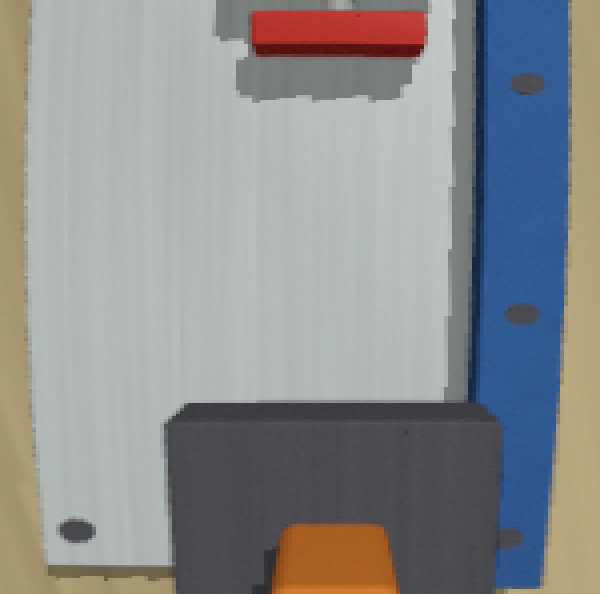

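```bash
cat > jig.py <<'E'
from h import *
def jigfit(fn,rows,redtop=None,redbot=None,redx=None,fence_cols=(270,330)):
    f=load(fn); hsv=cv2.cvtColor(f['pixels'],cv2.COLOR_RGB2HSV)
    m=cv2.inRange(hsv,(105,120,60),(125,255,255)); m[:,:fence_cols[0]]=0;m[:,fence_cols[1]:]=0
    O=[];I=[];P=[]
    for y in rows:
        xs=np.nonzero(m[y])[0]
        O.append(onz(f,xs.max()+.5,y,.032,True)[:2])
        t=xs[hsv[y,xs,2]>105].min()
        I.append(onz(f,t-.3,y,.032,True)[:2])
        sat=hsv[y,:,1]; w=np.nonzero((sat[:250]<40)&(hsv[y,:250,2]>140))[0]
        if len(w): P.append(onz(f,w.min()-.5,y,.012,True)[:2])
    out=[]
    for n,L in (('outer65',O),('inner45',I),('plate-65',P)):
        L=np.array(L)
        if len(L)<3: continue
        p=np.polyfit(L[:,1],L[:,0],1); a=np.arctan(p[0]); print(n,'yaw',-np.degrees(a),'perp offset',p[1]*np.cos(a),'rms',(L[:,0]-np.polyval(p,L[:,1])).std()); out.append((a,p[1]*np.cos(a)))
    return f,out
E
python3 - <<'E'
from jig import *
f,o=jigfit('w4',range(30,140,4))
a=np.radians(10.55); ex=np.array([np.cos(a),-np.sin(a)]);ey=np.array([np.sin(a),np.cos(a)])
for u,v,z in [(255,43,.031),(422,43,.031),(255,55,.013),(420,55,.013),(48,566,.012),(548,588,.032)]:
    p=onz(f,170+u/4-.5,v/2.7-.5,z,True)[:2]; print(p.round(4),'jig-aligned x,y',(p@ex).round(4),(p@ey).round(4))
s=bot.observe()['position'][:2]; print('tcp',s@ex,s@ey)
E
```

```text
outer65 yaw -10.620370908962437 perp offset 0.5814104736709589 rms 0.00024554581245981303
inner45 yaw -10.379786995309198 perp offset 0.5634594652812761 rms 0.00023093837691376913
plate-65 yaw -10.43145719199838 perp offset 0.4534936586110443 rms 0.00029325692467422915
[0.5542 0.1869] jig-aligned x,y 0.5106 0.2852
[0.5914 0.1804] jig-aligned x,y 0.5484 0.2856
[0.5532 0.1877] jig-aligned x,y 0.5095 0.2858
[0.5923 0.1808] jig-aligned x,y 0.5492 0.2862
[0.4631 0.0078] jig-aligned x,y 0.4538 0.0924
[ 0.5908 -0.0157] jig-aligned x,y 0.5836 0.0927
tcp 0.5298219598780289 0.13220011036276022
```

Jig: yaw ≈ −10.5°, fence face at jig-aligned x ≈ 0.5625, stop face at y ≈ 0.286. The plate measures 128 mm wide against 130. Moving over the plate, about 25 mm short of the stop and 10 mm off the fence.

jog_arm([
  {"x": 0,"y": -2.5,"z": 0,"wx": 0,"wy": 0,"wz": 0.5,"claw": 0},
  {"x": 0,"y": -5.5,"z": 1,"wx": 0,"wy": 0,"wz": 0.5,"claw": 0},
  {"x": 0,"y": -8,"z": 3,"wx": 0,"wy": 0,"wz": 0.5,"claw": 0},
  {"x": 0,"y": -8.3,"z": 6,"wx": 0,"wy": 0,"wz": 0.5,"claw": 0},
  {"x": 0,"y": -8.3,"z": 8.5,"wx": 0,"wy": 0,"wz": 0.5,"claw": 0},
  {"x": 0,"y": -8.3,"z": 10.1,"wx": 0,"wy": 0,"wz": 0.5,"claw": 0},
  {"x": 0,"y": -8.3,"z": 10.1,"wx": 0,"wy": 0,"wz": 0.5,"claw": 0},
  {"x": 0,"y": -8.3,"z": 10.1,"wx": 0,"wy": 0,"wz": 0.5,"claw": 0},
])

```text
clock: 5.85
position: [0.5603, 0.1147, 0.0614]
tool_rot: [-3.139, -0.003, -0.184]
force: [-0.5, 0.7, -5.3]
grip_width: 0.0128
```

Run:
```python
from jig import *
f=save('wrist','w5'); o=bot.observe(); print(o['clock'],o['position'],o['tool_rot'],o['force'],o['moment'],o['grip_width'])
im=f['pixels'][:,:,::-1]; c=cv2.resize(im[40:215,150:370],None,fx=3.6,fy=3.4,interpolation=cv2.INTER_NEAREST); cv2.imwrite('pics/w5c.png',c)
```

```text
5.9 [0.560324   0.11475142 0.06150598] [-3.13934963 -0.00316842 -0.18412111] [ 0.66555827 -0.35613439 -4.73044467] [-0.00068342  0.011546    0.0048463 ] 0.012997465400957834
```

View pics/w5.png

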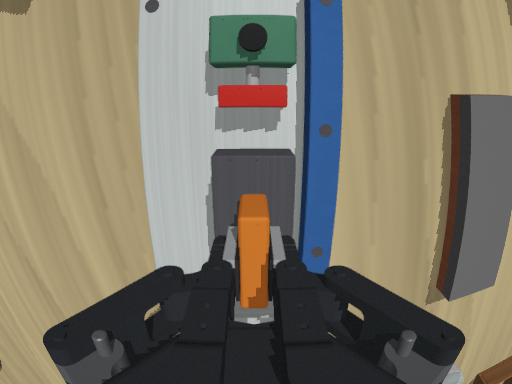

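View pics/w5c.png

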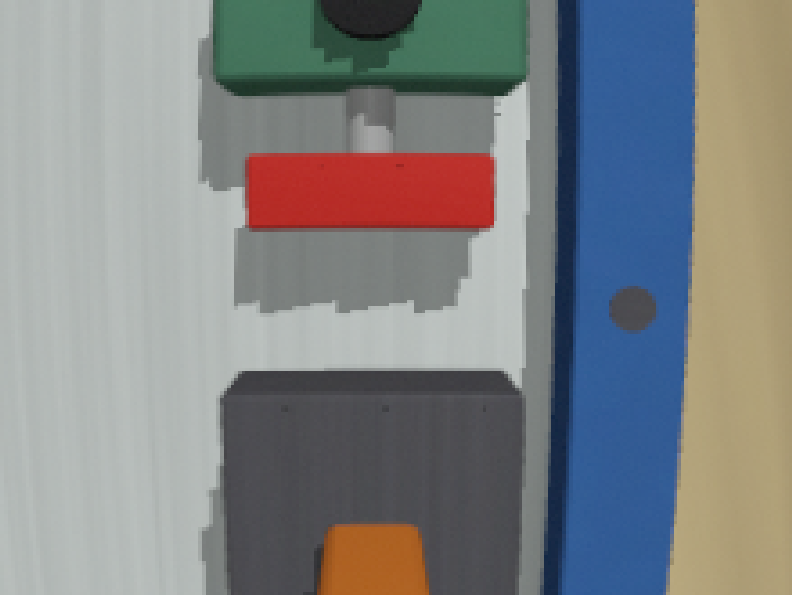

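Run:
```python
from jig import *
f,o=jigfit('w5',range(60,200,5),fence_cols=(280,350))
a=np.radians(10.5); ex=np.array([np.cos(a),-np.sin(a)]);ey=np.array([np.sin(a),np.cos(a)])
def q(n,u,v,z):
    p=onz(f,150+u/3.6-.5,40+v/3.4-.5,z,True)[:2]; print(n,(p@ex).round(4),(p@ey).round(4))
q('redL top',248,228,.031);q('redR top',494,228,.031)
q('carr back top L',222,394,.0548);q('R',523,394,.0548);q('carr back bot L',242,371,.0308);q('R',502,371,.0308)
q('side L low',228,590,.0548);q('side R',520,590,.0548)
s=bot.observe()['position'][:2]; print('tcp',s@ex,s@ey)
```

```text
outer65 yaw -10.612730007872317 perp offset 0.5812337813314612 rms 0.00020036209817456444
inner45 yaw -10.602809771411419 perp offset 0.5623415152147903 rms 0.00020182162493103206
plate-65 yaw -10.639310409381753 perp offset 0.4528722959681125 rms 0.0002079547412739921
redL top 0.5102 0.2849
redR top 0.5495 0.2849
carr back top L 0.5086 0.2606
R 0.5514 0.2605
carr back bot L 0.5087 0.2602
R 0.5513 0.2601
side L low 0.5083 0.2291
side R 0.5521 0.229
tcp 0.5300295383675744 0.214940838549115
```

jog_arm([
  {"x": 0,"y": 0,"z": 0.8,"wx": 0,"wy": 0,"wz": 0,"claw": 0},
  {"x": 0,"y": 0,"z": 1.4,"wx": 0,"wy": 0,"wz": 0,"claw": 0},
  {"x": 0,"y": 0,"z": 1.7,"wx": 0,"wy": 0,"wz": 0,"claw": 0},
  {"x": 0,"y": 0,"z": 1.8,"wx": 0,"wy": 0,"wz": 0,"claw": 0},
  {"x": 0,"y": 0,"z": 1.9,"wx": 0,"wy": 0,"wz": 0,"claw": 0},
  {"x": 0,"y": 0,"z": 1.9,"wx": 0,"wy": 0,"wz": 0,"claw": 0},
])

```text
clock: 6.65
position: [0.5605, 0.1149, 0.0427]
tool_rot: [-3.139, -0.003, -0.184]
force: [-1.5, 0.1, -1.7]
grip_width: 0.013
```

Run:
```python
from h import *
o=bot.observe(); print(o['clock'],o['position'],o['tool_rot'],o['force'],o['moment'],o['grip_width'])
```

```text
6.65 [0.56050053 0.11485633 0.04272436] [-3.13924402 -0.00348161 -0.18414031] [-1.46035961  0.07236383 -1.67463796] [-0.06517308  0.2872571  -0.04866365] 0.013001146863738605
```

jog_arm([
  {"x": 0,"y": 0,"z": 0.05,"wx": 0,"wy": 0,"wz": 0,"claw": 0},
  {"x": 0,"y": 0,"z": 0.1,"wx": 0,"wy": 0,"wz": 0,"claw": 0},
  {"x": 0,"y": 0,"z": 0.1,"wx": 0,"wy": 0,"wz": 0,"claw": 0},
])

```text
clock: 7.02
position: [0.5605, 0.1149, 0.0427]
tool_rot: [-3.139, -0.004, -0.184]
force: [-7.5, -1.9, 17.6]
grip_width: 0.0129
```

Run:
```python
from h import *
f=save('side','s1'); g=save('wrist','w6')
o=bot.observe(); print(o['clock'],o['position'],o['tool_rot'],o['force'],o['moment'],o['grip_width'])
s=f['pixels'][:,:,::-1]; cv2.imwrite('pics/s1c.png',cv2.resize(s[170:280,190:300],None,fx=5,fy=5,interpolation=cv2.INTER_CUBIC))
```

```text
7.125 [0.56048764 0.11487858 0.04263584] [-3.13949844 -0.00385673 -0.18413433] [-7.98896605 -1.49068048 18.15636676] [-0.40876812  1.65182734  0.0099087 ] 0.012885149242300237
```

View pics/s1c.png

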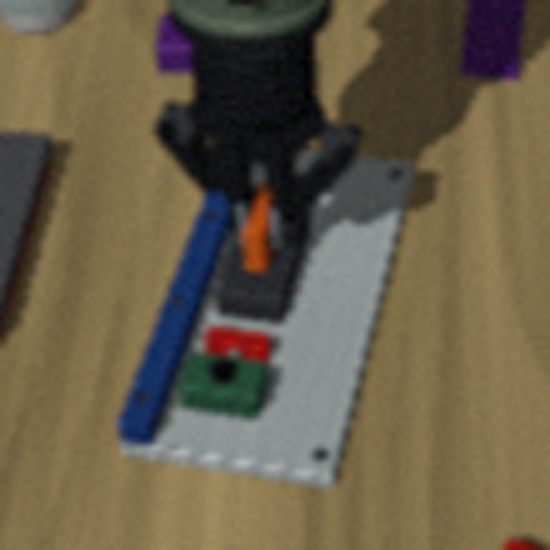

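View pics/w6.png

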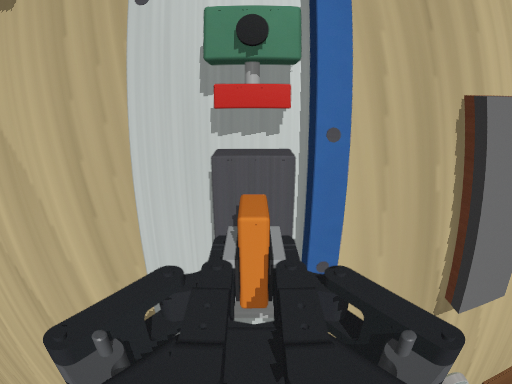

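Carrier is down on the plate: the vertical reading rose by about 23 N, and the gap to the stop is about 24 mm. Easing the down-force and sliding slowly.

jog_arm([
  {"x": 0,"y": -0.2,"z": 0.03,"wx": 0,"wy": 0,"wz": 0,"claw": 0},
  {"x": 0,"y": -0.5,"z": 0.03,"wx": 0,"wy": 0,"wz": 0,"claw": 0},
  {"x": 0,"y": -0.8,"z": 0.03,"wx": 0,"wy": 0,"wz": 0,"claw": 0},
  {"x": 0,"y": -1.1,"z": 0.03,"wx": 0,"wy": 0,"wz": 0,"claw": 0},
  {"x": 0,"y": -1.4,"z": 0.03,"wx": 0,"wy": 0,"wz": 0,"claw": 0},
  {"x": 0,"y": -1.7,"z": 0.03,"wx": 0,"wy": 0,"wz": 0,"claw": 0},
  {"x": 0,"y": -2,"z": 0.03,"wx": 0,"wy": 0,"wz": 0,"claw": 0},
  {"x": 0,"y": -2.2,"z": 0.03,"wx": 0,"wy": 0,"wz": 0,"claw": 0},
  {"x": 0,"y": -2.2,"z": 0.03,"wx": 0,"wy": 0,"wz": 0,"claw": 0},
])

```text
clock: 8.25
position: [0.565, 0.1367, 0.0427]
tool_rot: [-3.139, -0.005, -0.184]
force: [-0.7, -1.9, 4.3]
grip_width: 0.0127
```

```bash
cat > st.py <<'E'
from h import *
a=np.radians(10.6); ex=np.array([np.cos(a),-np.sin(a),0]);ey=np.array([np.sin(a),np.cos(a),0])
o=bot.observe(); p,F,M=o['position'],o['force'],o['moment']; print(o['clock'],'jig x,y',(p@ex).round(4),(p@ey).round(4),'z',p[2].round(4),'F jx,jy,z',(F@ex).round(1),(F@ey).round(1),F[2].round(1),'M',(M@ex).round(2),(M@ey).round(2),M[2].round(2),o['tool_rot'].round(4),o['grip_width'])
E
python3 st.py
```

```text
8.25 jig x,y 0.5302 0.2383 z 0.0427 F jx,jy,z -0.4 -2.0 4.3 M -0.5 -0.05 -0.01 [-3.1393 -0.0047 -0.1842] 0.012715833193571164
```

jog_arm([
  {"x": 0,"y": -0.2,"z": 0.03,"wx": 0,"wy": 0,"wz": 0,"claw": 0},
  {"x": 0,"y": -0.4,"z": 0.03,"wx": 0,"wy": 0,"wz": 0,"claw": 0},
  {"x": 0,"y": -0.6,"z": 0.03,"wx": 0,"wy": 0,"wz": 0,"claw": 0},
  {"x": 0,"y": -0.8,"z": 0.03,"wx": 0,"wy": 0,"wz": 0,"claw": 0},
  {"x": 0,"y": -1,"z": 0.03,"wx": 0,"wy": 0,"wz": 0,"claw": 0},
  {"x": 0,"y": -1.1,"z": 0.03,"wx": 0,"wy": 0,"wz": 0,"claw": 0},
  {"x": 0,"y": -1.1,"z": 0.03,"wx": 0,"wy": 0,"wz": 0,"claw": 0},
])

```text
clock: 9.12
position: [0.5672, 0.1462, 0.0427]
tool_rot: [-3.141, -0.005, -0.185]
force: [-2.7, -8.9, 10.4]
grip_width: 0.0129
```

```bash
python3 st.py
```

```text
9.125 jig x,y 0.5306 0.248 z 0.0427 F jx,jy,z -1.0 -9.2 10.4 M -2.01 0.22 -0.02 [-3.1411 -0.0049 -0.1852] 0.01289532231260526
```

jog_arm([
  {"x": 0,"y": -0.2,"z": 0.03,"wx": 0,"wy": 0,"wz": 0,"claw": 0},
  {"x": 0,"y": -0.3,"z": 0.03,"wx": 0,"wy": 0,"wz": 0,"claw": 0},
  {"x": 0,"y": -0.4,"z": 0.03,"wx": 0,"wy": 0,"wz": 0,"claw": 0},
  {"x": 0,"y": -0.5,"z": 0.03,"wx": 0,"wy": 0,"wz": 0,"claw": 0},
  {"x": 0,"y": -0.55,"z": 0.03,"wx": 0,"wy": 0,"wz": 0,"claw": 0},
  {"x": 0,"y": -0.55,"z": 0.03,"wx": 0,"wy": 0,"wz": 0,"claw": 0},
])

```text
clock: 9.88
position: [0.568, 0.1498, 0.0427]
tool_rot: [3.139, -0.005, -0.186]
force: [-6.6, -12.0, 14.9]
grip_width: 0.0131
```

```bash
python3 st.py
```

```text
9.875 jig x,y 0.5307 0.2518 z 0.0427 F jx,jy,z -4.3 -13.0 14.9 M -2.55 0.8 0.08 [ 3.1393 -0.0046 -0.1862] 0.013072923773528883
```

jog_arm([
  {"x": 0,"y": -0.2,"z": 0.02,"wx": 0,"wy": 0,"wz": 0,"claw": 0},
  {"x": 0,"y": -0.3,"z": 0.02,"wx": 0,"wy": 0,"wz": 0,"claw": 0},
  {"x": 0,"y": -0.35,"z": 0.02,"wx": 0,"wy": 0,"wz": 0,"claw": 0},
  {"x": 0,"y": -0.35,"z": 0.02,"wx": 0,"wy": 0,"wz": 0,"claw": 0},
])

```text
clock: 10.38
position: [0.5681, 0.1503, 0.0428]
tool_rot: [3.135, -0.004, -0.188]
force: [-8.5, -16.9, 19.6]
grip_width: 0.0132
```

```bash
python3 st.py
python3 - <<'E'
from h import *
f=save('wrist','w7'); im=f['pixels'][:,:,::-1]; c=cv2.resize(im[0:240,130:370],None,fx=3.2,fy=2.45,interpolation=cv2.INTER_NEAREST); cv2.imwrite('pics/w7c.png',c)
E
```

```text
10.375 jig x,y 0.5308 0.2522 z 0.0428 F jx,jy,z -5.3 -18.1 19.6 M -3.86 1.19 0.12 [ 3.1347 -0.0037 -0.188 ] 0.013186676507311276
```

View pics/w7c.png

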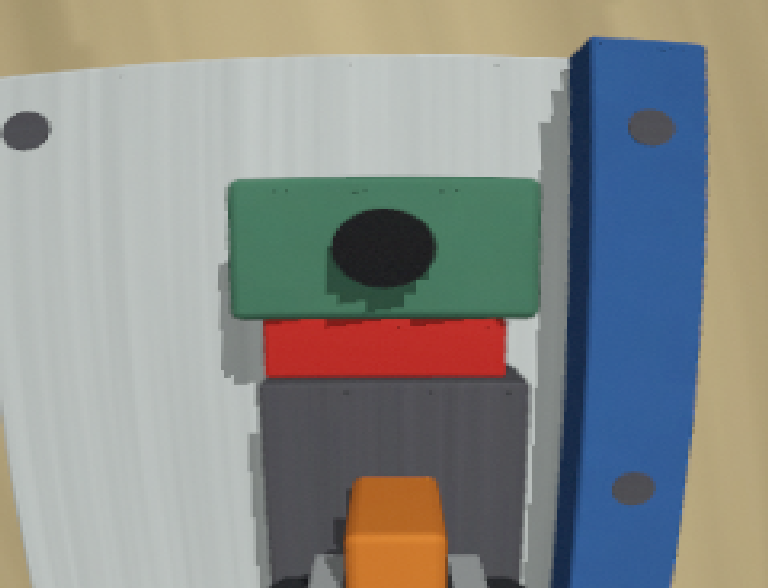

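The stop has bottomed. The last 3.5 mm of commanded shift moved it only 0.4 mm while the y reading rose to 18 N, and the picture shows the red block against the green housing with no gap. Now going sideways to the fence, keeping the stop loaded and taking out the small tilt.

jog_arm([
  {"x": 0.15,"y": -0.3,"z": 0,"wx": 0.3,"wy": 0,"wz": -0.1,"claw": 0},
  {"x": 0.3,"y": -0.3,"z": 0,"wx": 0.3,"wy": 0,"wz": -0.1,"claw": 0},
  {"x": 0.45,"y": -0.3,"z": 0,"wx": 0.3,"wy": 0,"wz": -0.1,"claw": 0},
  {"x": 0.6,"y": -0.3,"z": 0,"wx": 0.3,"wy": 0,"wz": -0.1,"claw": 0},
  {"x": 0.75,"y": -0.3,"z": 0,"wx": 0.3,"wy": 0,"wz": -0.1,"claw": 0},
  {"x": 0.8,"y": -0.3,"z": 0,"wx": 0.3,"wy": 0,"wz": -0.1,"claw": 0},
])

```text
clock: 11.18
position: [0.5731, 0.1493, 0.0428]
tool_rot: [3.134, 0.002, -0.186]
force: [-29.0, -16.4, 33.6]
grip_width: 0.0129
```

```bash
python3 st.py
```

```text
11.175 jig x,y 0.5359 0.2522 z 0.0428 F jx,jy,z -25.5 -21.4 33.6 M -4.03 5.6 0.54 [ 3.1336e+00  2.0000e-03 -1.8640e-01] 0.012895059685166714
```

```bash
python3 - <<'E'
from jig import *
f=save('wrist','w8'); im=f['pixels'][:,:,::-1]; c=cv2.resize(im[60:260,190:350],None,fx=4,fy=3,interpolation=cv2.INTER_NEAREST); cv2.imwrite('pics/w8c.png',c)
jigfit('w8',range(40,200,5),fence_cols=(280,360))
E
python3 st.py
```

```text
outer65 yaw -10.652767338123171 perp offset 0.5810837767440735 rms 0.00018366250275856933
inner45 yaw -10.515892028400229 perp offset 0.5627098000073286 rms 0.0001747602113498507
plate-65 yaw -10.522345439180029 perp offset 0.4535269171780998 rms 0.0002202716806663864
11.225 jig x,y 0.5359 0.2522 z 0.0428 F jx,jy,z -24.8 -21.7 32.9 M -4.05 5.48 0.59 [ 3.1336e+00  2.0000e-03 -1.8640e-01] 0.013085400564386167
```

View pics/w8c.png

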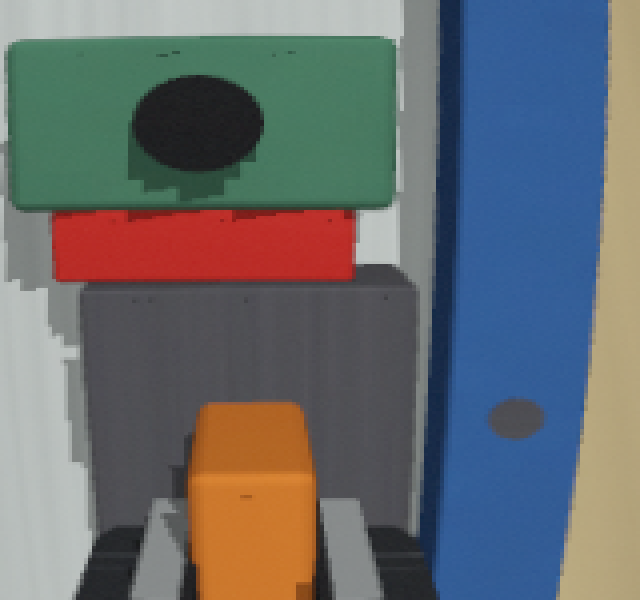

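jog_arm([
  {"x": 0.2,"y": -0.2,"z": -0.08,"wx": 0.3,"wy": 0,"wz": 0,"claw": 0},
  {"x": 0.3,"y": -0.2,"z": -0.08,"wx": 0.3,"wy": 0,"wz": 0,"claw": 0},
  {"x": 0.4,"y": -0.2,"z": -0.08,"wx": 0.3,"wy": 0,"wz": 0,"claw": 0},
  {"x": 0.5,"y": -0.2,"z": -0.08,"wx": 0.3,"wy": 0,"wz": 0,"claw": 0},
])

```text
clock: 11.72
position: [0.5761, 0.1488, 0.043]
tool_rot: [3.135, 0.006, -0.186]
force: [-16.7, -9.6, 11.6]
grip_width: 0.0126
```

```bash
python3 st.py
```

```text
11.725 jig x,y 0.5389 0.2522 z 0.043 F jx,jy,z -14.6 -12.5 11.6 M -2.5 3.23 0.49 [ 3.1347  0.0063 -0.1863] 0.012573367239724605
```

jog_arm([
  {"x": 0.2,"y": -0.2,"z": 0,"wx": 0.3,"wy": 0.2,"wz": 0,"claw": 0},
  {"x": 0.3,"y": -0.2,"z": 0,"wx": 0.3,"wy": 0.3,"wz": 0,"claw": 0},
  {"x": 0.4,"y": -0.2,"z": 0.0,"wx": 0.3,"wy": 0.3,"wz": 0,"claw": 0},
  {"x": 0.4,"y": -0.2,"z": 0.0,"wx": 0.3,"wy": 0.3,"wz": 0,"claw": 0},
])

```text
clock: 12.22
position: [0.5773, 0.1486, 0.0429]
tool_rot: [3.135, 0.006, -0.186]
force: [-25.1, -11.4, 25.5]
grip_width: 0.0129
```

```bash
python3 st.py
python3 - <<'E'
from jig import *
f=save('wrist','w9'); im=f['pixels'][:,:,::-1]; c=cv2.resize(im[60:260,190:350],None,fx=4,fy=3,interpolation=cv2.INTER_NEAREST); cv2.imwrite('pics/w9c.png',c)
jigfit('w9',range(40,140,5),fence_cols=(280,360))
E
```

```text
12.225 jig x,y 0.5401 0.2522 z 0.0429 F jx,jy,z -22.6 -15.8 25.5 M -2.97 4.91 0.44 [ 3.1352  0.0063 -0.1862] 0.01292235749071265
outer65 yaw -10.436315682669894 perp offset 0.5823163218800537 rms 0.00013931427330285913
inner45 yaw -10.432650393372183 perp offset 0.5631860916817114 rms 0.00014977920289322994
plate-65 yaw -10.542753866381672 perp offset 0.45346871818766477 rms 0.0001859683710612819
```

View pics/w9c.png

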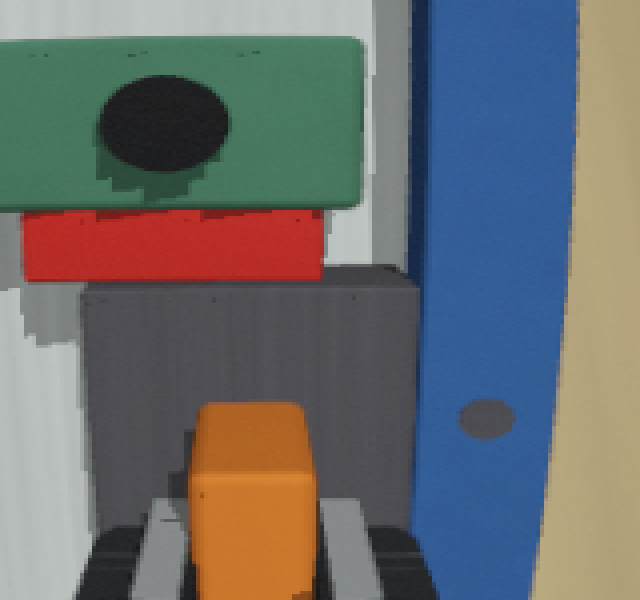

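Run:
```python
from h import *
f=load('w9'); a=np.radians(10.55); ex=np.array([np.cos(a),-np.sin(a)]);ey=np.array([np.sin(a),np.cos(a)])
for n,u,v,z in [('carr R back top',418,287,.036),('L',82,287,.036),('L low',97,530,.036),('R low',411,530,.036),('fence foot',408,262,.012),('fence top',430,200,.032),('fence top low',417,400,.032)]:
    p=onz(f,190+u/4-.5,60+v/3-.5,z,True)[:2]; print(n,(p@ex).round(4),(p@ey).round(4))
```

```text
carr R back top 0.5612 0.2975
L 0.5183 0.2976
L low 0.5182 0.2517
R low 0.5621 0.2518
fence foot 0.5628 0.2978
fence top 0.5629 0.312
fence top low 0.5623 0.276
```

jog_arm([
  {"x": 0.3,"y": -0.2,"z": -0.03,"wx": 0.2,"wy": 0.2,"wz": 0,"claw": 0},
  {"x": 0.4,"y": -0.2,"z": -0.03,"wx": 0.2,"wy": 0.2,"wz": 0,"claw": 0},
  {"x": 0.5,"y": -0.2,"z": -0.03,"wx": 0.2,"wy": 0.2,"wz": 0,"claw": 0},
  {"x": 0.5,"y": -0.2,"z": -0.03,"wx": 0.2,"wy": 0.2,"wz": 0,"claw": 0},
])

```text
clock: 12.78
position: [0.5776, 0.1485, 0.043]
tool_rot: [3.133, 0.011, -0.186]
force: [-37.9, -10.2, 36.9]
grip_width: 0.013
```

```bash
python3 st.py
```

```text
12.775 jig x,y 0.5404 0.2522 z 0.043 F jx,jy,z -35.4 -17.0 36.9 M -3.09 7.8 0.27 [ 3.1329  0.0112 -0.1856] 0.012987101908794582
```

jog_arm([
  {"x": 0.35,"y": -0.2,"z": -0.05,"wx": 0.4,"wy": 0.4,"wz": 0,"claw": 0},
  {"x": 0.35,"y": -0.2,"z": -0.05,"wx": 0.4,"wy": 0.7,"wz": 0,"claw": 0},
  {"x": 0.35,"y": -0.2,"z": -0.05,"wx": 0.4,"wy": 0.7,"wz": 0,"claw": 0},
  {"x": 0.35,"y": -0.2,"z": -0.05,"wx": 0.4,"wy": 0.7,"wz": 0,"claw": 0},
])

```text
clock: 13.28
position: [0.5775, 0.1485, 0.043]
tool_rot: [3.135, 0.006, -0.185]
force: [-28.1, -10.6, 23.4]
grip_width: 0.0128
```

```bash
python3 st.py
```

```text
13.275 jig x,y 0.5403 0.2522 z 0.043 F jx,jy,z -25.7 -15.6 23.4 M -2.84 5.79 0.24 [ 3.1348  0.0057 -0.1853] 0.012752020610599827
```

jog_arm([
  {"x": 0.4,"y": -0.15,"z": -0.03,"wx": 0.3,"wy": 0.5,"wz": 0,"claw": 0},
  {"x": 0.5,"y": -0.15,"z": -0.03,"wx": 0.3,"wy": 0.5,"wz": 0,"claw": 0},
  {"x": 0.55,"y": -0.15,"z": -0.03,"wx": 0.3,"wy": 0.5,"wz": 0,"claw": 0},
  {"x": 0.55,"y": -0.15,"z": -0.03,"wx": 0.3,"wy": 0.5,"wz": 0,"claw": 0},
  {"x": 0.55,"y": -0.15,"z": -0.03,"wx": 0.3,"wy": 0.5,"wz": 0,"claw": 0},
])

```text
clock: 13.9
position: [0.5776, 0.1485, 0.043]
tool_rot: [3.135, 0.006, -0.184]
force: [-40.8, -6.9, 37.4]
grip_width: 0.0123
```

```bash
python3 st.py
python3 - <<'E'
from jig import *
f=save('wrist','w10'); im=f['pixels'][:,:,::-1]; c=cv2.resize(im[60:260,190:350],None,fx=4,fy=3,interpolation=cv2.INTER_NEAREST); cv2.imwrite('pics/w10c.png',c)
g=save('side','s2');s=g['pixels'][:,:,::-1]; cv2.imwrite('pics/s2c.png',cv2.resize(s[170:280,190:300],None,fx=5,fy=5,interpolation=cv2.INTER_CUBIC))
jigfit('w10',range(40,140,5),fence_cols=(280,360))
E
python3 st.py
```

```text
13.9 jig x,y 0.5405 0.2522 z 0.043 F jx,jy,z -38.9 -14.3 37.4 M -2.76 8.64 0.15 [ 3.1345  0.0064 -0.1843] 0.012289900133718517
outer65 yaw -10.664321541993782 perp offset 0.5810715844071794 rms 0.0001660899490042148
inner45 yaw -10.544484434916889 perp offset 0.5626542278919582 rms 0.00011274050378547745
plate-65 yaw -10.708661394850022 perp offset 0.4525524958432283 rms 0.00017312866178112617
14.0 jig x,y 0.5405 0.2522 z 0.043 F jx,jy,z -38.5 -15.6 36.7 M -2.75 8.73 0.13 [ 3.1346  0.0063 -0.1843] 0.01329800011871509
```

View pics/w10c.png

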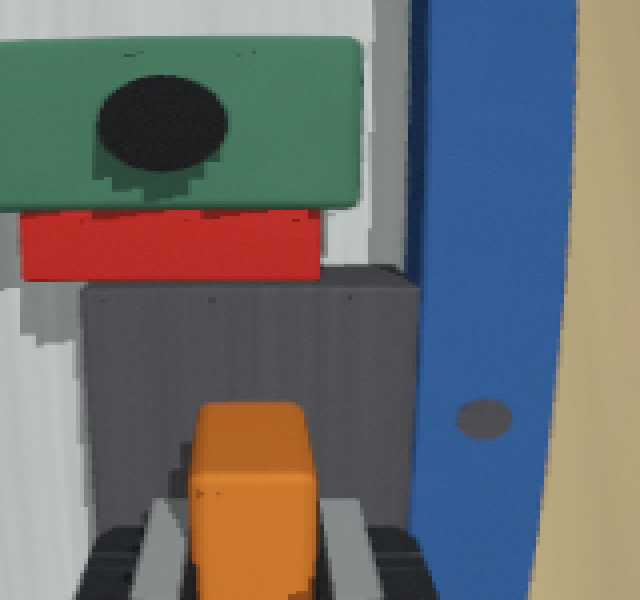

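View pics/s2c.png

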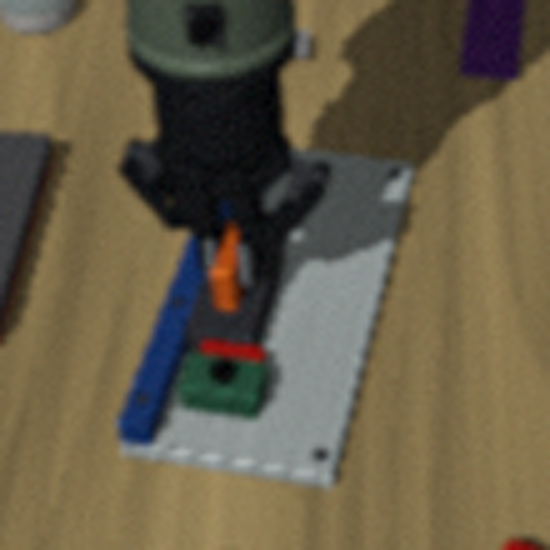

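The state is steady. The tool reads 39 N toward the fence, 37 N upward, and 14–16 N from the stop. The pictures show no gap at the fence or between the red block and the housing. Handing in while still pushing.

```bash
python3 - <<'E'
from h import *
print(bot.job_done())
E
python3 st.py
```

```text
the job is handed in; nothing more can be done
None
the job is handed in; nothing more can be done
```

I gripped the orange-ribbed carrier by its rib and set it flat on the plate about 24 mm short of the stop. I then slid it in until the stop bottomed, moved it sideways to the fence and handed in while still pushing. The hand-in gave no verdict, at about 14 s of the 42 s allowed.

**Last checks, just before handing in:**
- **Forces on the tool:** about 39 N against the push towards the fence, 37 N upward (about 42 N on the plate with the carrier's weight) and 14–16 N from the stop. All stayed steady while I took the last pictures.
- **Position:** the tool is at jig-aligned x = 0.5405; flush would be 0.5406. Its yaw is −10.56°, against about −10.5° to −10.7° measured for the jig, and it tilts less than 0.01 rad.
- **Pictures:** no visible gap at the fence, and the red block sits against the green housing.

**What disagreed or is uncertain:**
- The height of the rib from two wrist-camera places came out about 14 mm low, because the two views were close together. The sizes measured at the stated heights did match.
- The first sideways push stalled about 4 mm short of the fence. The cause was friction, mostly on the loaded stop, so I eased the down and stop forces and pushed again.
- I could not measure the force on the fence itself. Allowing for friction, I estimate about 20–25 N of the 39 N.
- I did not compare the bystanders with their starting places at the end. The arm did not work near them.

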